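# Rotate three samples between balance, stirrer and drip tray

## Task

The three samples each stand at the wrong station: move the open steel cup to the middle of the stirrer's plate, the tall capped bottle to the middle of the drip tray and the squat jar to the middle of the balance pan. Park one of them in the middle of the empty white tile, letting go of it there, to make room on the way. Keep the samples upright, set them down gently without dropping them, and leave the measuring cylinder, the brass weight and the covered dish standing where they are.

Things in the scene. Friction and masses are not known exactly. Their poses are not given: they have to be found in the camera images.
- cup_center (a point): Open steel laboratory cup, a straight round tube with a floor, 54 mm outer diameter, 70 mm high, 3 mm wall, about 0.11 kg, standing upright at the start on the balance pan. The point is its centre, on its axis and 35 mm above its underside; z is its axis, up.
- bottle_center (a point): Tall slim capped bottle, amber with a paper label, round, body 44 mm diameter up to about 55 mm above its underside, then a shoulder, narrow neck and white cap, 95 mm high overall, about 0.13 kg, standing upright at the start on the stirrer plate. The point is on its axis, 47.5 mm above its underside, where the body still has its full diameter; z is its axis, up.
- jar_center (a point): Squat closed jar, white with a paper band and a flat grey lid of the same diameter, a plain round cylinder 56 mm in diameter and 55 mm high, about 0.12 kg, standing upright at the start in the drip tray. The point is on its axis, 27.5 mm above its underside; z is its axis, up.
- balance_pan (a point): Compact white laboratory balance, fixed to the bench: housing 150 x 140 mm, round steel pan of 112 mm diameter on top, grey display strip at its -x end reaching 123 mm from the pan's centre. The point is the centre of the pan's flat upper face, 42 mm above the bench; z up. The pan does not give. Its place and yaw (up to 0.3 rad) vary.
- stirrer_plate (a point): Magnetic stirrer, fixed: grey housing 125 x 125 mm with a round white ceramic plate of 110 mm diameter on top and a black strip with two aluminium knobs at its -x end reaching 100 mm from the plate's centre. The point is the centre of the plate's flat upper face, 48 mm above the bench; z up.
- tray_floor (a point): Shallow grey drip tray, fixed, 150 x 150 mm outside, walls 4 mm thick, rim 11 mm above the bench. The point is the centre of its flat inner floor, 6 mm above the bench (rim 5 mm above the floor); z up.
- tile_top (a point): Plain white ceramic tile, fixed, 110 x 110 x 8 mm, empty at the start: the parking spot. The point is the centre of its upper face, 8 mm above the bench; z up.
- cylinder: Glass measuring cylinder, bystander: foot 60 mm diameter, tube 26 mm diameter, 133 mm high, standing loose. Origin at the centre of its underside, z up.
- weight: Brass weight with a knob, bystander: 40 mm diameter, 58 mm high, loose. Origin at the centre of its underside, z up.
- dish: Covered glass dish, bystander: 90 mm diameter, 20 mm high, loose. Origin at the centre of its underside, z up.
Not all that is in view belongs to the job. What is shaped like the part that bears jar_center but blue or red is not meant.

How it is judged:
On the way:
1. one of the samples stands upright, let go, in the middle of the white tile (centre within 30 mm) (((horizontal distance between cup_center and tile_top below 0.03 m and z of cup_center in the frame of tile_top between 0.03 and 0.04 m and angle between cup_center's own z axis and vertical below 0.12 rad and linear speed of cup below 0.02 m/s and contact force between cup and the fingers below 0.05 N) or (horizontal distance between bottle_center and tile_top below 0.03 m and z of bottle_center in the frame of tile_top between 0.0425 and 0.0525 m and angle between bottle_center's own z axis and vertical below 0.12 rad and linear speed of bottle below 0.02 m/s and contact force between bottle and the fingers below 0.05 N) or (horizontal distance between jar_center and tile_top below 0.03 m and z of jar_center in the frame of tile_top between 0.0225 and 0.0325 m and angle between jar_center's own z axis and vertical below 0.12 rad and linear speed of jar below 0.02 m/s and contact force between jar and the fingers below 0.05 N))), for 0.2 s.
At the end, for the whole second after the job is handed in: Cup on the stirrer plate, bottle on the drip tray's floor, jar on the balance pan: each released, at rest, upright (within 0.12 rad), standing on the surface (height within 5 mm) with its centre within 15 mm of that surface's centre (horizontal distance between cup_center and stirrer_plate below 0.015 m and z of cup_center in the frame of stirrer_plate between 0.03 and 0.04 m and angle between each of cup_center, bottle_center, jar_center's own z axis and vertical below 0.12 rad and linear speed of each of cup, bottle, jar below 0.02 m/s and horizontal distance between bottle_center and tray_floor below 0.015 m and z of bottle_center in the frame of tray_floor between 0.0425 and 0.0525 m and horizontal distance between jar_center and balance_pan below 0.015 m and z of jar_center in the frame of balance_pan between 0.0225 and 0.0325 m); the robot touches nothing.
It fails at once if the measuring cylinder, brass weight or covered dish is shifted by more than 20 mm or tipped (distance of any of cylinder, weight, dish from where it was at the start of the episode above 0.02 m or angle between any of cylinder, weight, dish's own z axis and vertical above 0.3 rad).
It fails at once if a sample is tilted by more than 0.6 rad (angle between any of cup_center, bottle_center, jar_center's own z axis and vertical above 0.6 rad).
It fails at once if a sample is dropped or thrown: faster than 0.6 m/s while the fingers do not touch it ((linear speed of cup above 0.6 m/s and contact force between cup and the fingers below 0.01 N) or (linear speed of bottle above 0.6 m/s and contact force between bottle and the fingers below 0.01 N) or (linear speed of jar above 0.6 m/s and contact force between jar and the fingers below 0.01 N)).
It also fails if it takes over 125 s, if anything falls off the work surface, if the arm or the gripper's body presses on something with over 40 N, if the wrist force passes 120 N, or if a joint passes its speed limit or range.

## Robot

A 7-joint arm with a two-finger parallel gripper is mounted at the origin on the work surface. World frame = base frame: x ahead of the robot, y to its left, z up, the work surface at z = 0. Lengths are in m, angles in rad, forces in N, time in s.
With the tool pointing down it reaches from about 0.425 to 0.8 m from the base axis. Payload 8.3 kg.
Tool frame: the origin (TCP) lies at the very end of the fingers, on their centre line; the grasp point (between the pads) lies 19 mm behind it (tcp_to_grasp is the distance from the TCP to the grasp point, in m); z points along the fingers, y is the line along which they close (so a half turn about z gives the same grasp; the last joint's range is limited). The gripper opens to 85 mm and grips with 20 to 120 N. Pads are 22 mm wide; open, the fingers measure 114 mm over their backs; the gripper's body (76 mm by 85 mm) begins 54 mm behind the grasp point. The pads swing forward as they close: fully open they stand 13 mm farther back than shut.
Start: joints at [-0.063, 0.383, 0.016, 1.37, -0.006, 1.388, -0.046], TCP at [0.625, 0, 0.231] pointing down, gripper open.
Joint ranges: [-2.95, 2.95], [-0.25, 2.06], [-1.52, 1.56], [0.18, 2.33], [-1.44, 4.58], [0.02, 2.06], [-3.01, 3.01]. Speed limits (rad/s): [2.39, 2.39, 3.01, 3.01, 3.14, 3.14, 3.14].

## Interface

Orientations are given as a unit quaternion [x, y, z, w].
In Python, from station import observe, camera, calibration, hand_in, tcp_to_grasp gives the robot as it stands. The module is installed in compiled form; this text tells all that it offers.
- The arm moves only by the shell command python3 -m handwheel 'ROWS' [FORCE]. ROWS is JSON, a list of rows, each a list of 7 numbers: the shift along the tool's x, y, z in units of 60 mm (1.0 is 60 mm), then the turn, a rotation vector about the tool's x, y, z in units of 0.1 rad (1.0 is 0.1 rad), then the opening, from -1 (shut) to 1 (fully open), so that 0 is half open. In form: [[tx, ty, tz, ax, ay, az, hand], ...]. A call has 1 to 10 rows; each row shifts and turns the commanded pose from where the row before left it, along the tool's axes as they then stand; what a row does not reach is not made up. A row lasts 1/8 s, in which the tool goes at most 62.5 mm and 10.7 degrees, less where a joint would pass 70% of its speed; a pose out of reach is approached as far as the arm can. A call with a number of a shift or a turn outside -1 to 1 is refused whole. A call with a gripper value outside its range is refused whole. The fingers move at their own pace and stop on an object; FORCE is the grip in N (left out, the last holds). Time passes only in rows, so rows that do not move let the fingers close. It gives the time, the measured TCP pose, the force, the opening and the grip force at its end, in the units of the state.
- observe(): the state, without advancing time (a new reading comes with each control period).
- camera(name): name is "scene" or "side" or "wrist"; returns the picture (480x640x3 uint8, blue, green, red); there is no depth.
- calibration(name): a dict with "camera_matrix" (3x3 intrinsics, pixels), "R" (3x3) and "t" (3): a world point X has camera coordinates R X + t; the wrist camera has in their place "mount" (4x4, takes a point from camera to tool coordinates, whose origin is the TCP and whose axes are the flange's). Camera axes: x right, y down, z forward; pixel columns grow to the right and rows downward; lengths in m; the calibration is good to about 2 mm. A picture is of the moment at which its call begins: read the wrist's pose just before it. calibration takes no time and is no camera call.
- hand_in(): hands the job in; it is judged then, once.
The state is a dict: "time_s": time; "joints": joint angles; "joint_vel": joint speeds; "joint_efforts": joint torques, N m; "eef_pos": TCP position; "tool_rot": TCP orientation; "ft_force": force on the tool from outside, world axes, zero at the start; "torque": the same for the moment, N m; "width": finger opening in m; "grip_force": force on a finger pad.
Only numpy, scipy, OpenCV 4.12 (cv2) and the standard library are available. Lean on these libraries where they do the work, as an engineer would, in place of code of your own. Each camera call takes 0.05 s, during which the arm holds its last target. There are 200 camera calls.

## Working session

There is one attempt and no reset: what is moved stays moved. The work goes in short steps, Python scripts to look and compute and a shell command to move; the robot and the scene stay as the last step left them, time stands still between calls to the robot, and variables do not carry over. Pictures are saved under pics/ and viewed, at most 14 in all, crops included, and the job is handed in when it is done.

```bash
mkdir -p pics
python3 - <<'E'
from station import *
import cv2,numpy as np
s=observe();print(s['eef_pos'],s['tool_rot'],s['width'],tcp_to_grasp)
for n in("scene","side"):
    cv2.imwrite(f"pics/{n}0.png",camera(n));c=calibration(n);print(n,np.array(c['camera_matrix']).tolist(),(-np.array(c['R']).T@np.array(c['t'])).round(3))
print(calibration("wrist"))
E
```

```text
[6.24498335e-01 3.16279956e-05 2.30301533e-01] [ 7.07083142e-01  7.07129771e-01 -6.85502416e-04 -6.68858453e-04] 0.08520871857670907 0.0187
scene [[520.9340074833664, 0.0, 320.29938242469086], [0.0, 520.9340074833664, 246.530475225011], [0.0, 0.0, 1.0]] [ 1.183 -0.356  0.991]
side [[478.7951843545192, 0.0, 319.3974439742104], [0.0, 478.7951843545192, 231.07438057471566], [0.0, 0.0, 1.0]] [ 0.371 -0.707  0.758]
{'camera_matrix': array([[410.2061119 ,   0.        , 324.49562368],
       [  0.        , 410.2061119 , 244.52612669],
       [  0.        ,   0.        ,   1.        ]]), 'mount': array([[ 1.90826624e-04, -9.44063663e-01, -3.29763194e-01,
         8.41484616e-02],
       [ 9.99999501e-01, -1.43262500e-04,  9.88816989e-04,
        -2.55537741e-04],
       [-9.80748888e-04, -3.29763218e-01,  9.44063164e-01,
        -1.42108329e-01],
       [ 0.00000000e+00,  0.00000000e+00,  0.00000000e+00,
         1.00000000e+00]])}
```

View pics/scene0.png

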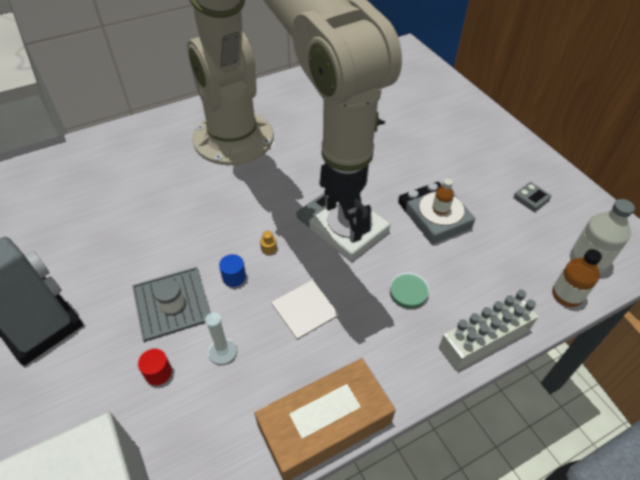

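View pics/side0.png

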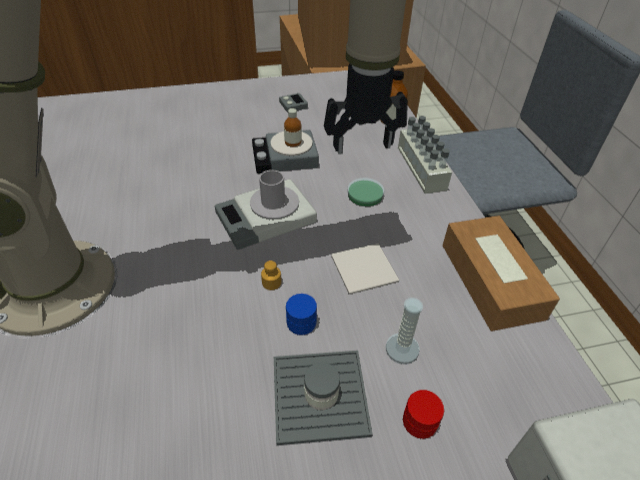

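The scene view shows the arm hiding the balance. In the side view I see the bottle on the stirrer (plate about 292,144), the cup on the pan (pan about 275,203), the jar in the tray (lid about 322,375), the empty tile (365,268), the weight (271,280), the cylinder foot (403,348) and the dish (366,191).

```bash
cat > h.py <<'E'
from station import *
import cv2,numpy as np
from scipy.spatial.transform import Rotation as Ro
def cam(n,s=None):
    c=calibration(n);K=np.array(c['camera_matrix'])
    if n!="wrist": return K,np.array(c['R']),np.array(c['t'])
    s=s or observe();T=np.eye(4);T[:3,:3]=Ro.from_quat(s['tool_rot']).as_matrix();T[:3,3]=s['eef_pos']
    T=np.linalg.inv(T@np.array(c['mount']));return K,T[:3,:3],T[:3,3]
def onplane(C,u,v,z):
    K,R,t=C;o=-R.T@t;d=R.T@np.linalg.inv(K)@[u,v,1];return (o+d*(z-o[2])/d[2])
def proj(C,X):
    K,R,t=C;p=K@(R@np.asarray(X,float)+t);return p[:2]/p[2]
def circle(C,x,y,z,r):
    return np.array([proj(C,[x+r*np.cos(a),y+r*np.sin(a),z]) for a in np.linspace(0,2*np.pi,40)]).round().astype(int)
E
python3 - <<'E'
from h import *
S=cam("side");G=cam("scene")
for n,C,u,v,z in [("pan",S,275,203,.042),("cuprim",S,272,177,.112),("plate",S,292,144,.048),("cap",S,292,113,.143),("lid",S,322,375,.061),("tray",S,322,396,.008),("tile",S,365,268,.008),("weightknob",S,271,266,.056),("cyl",S,403,349,.003),("cyltop",S,413,303,.133),("dish",S,366,188,.02),("blue",S,302,303,.05),("red",S,424,402,.05),
 ("plate",G,442,208,.048),("cap",G,447,184,.143),("lid",G,167,288,.061),("tray",G,171,303,.008),("tile",G,304,309,.008),("cyl",G,222,351,.003),("dish",G,409,288,.02),("weightknob",G,268,237,.056),("pan",G,347,220,.042)]:
    p=onplane(C,u,v,z);print(n,p.round(3),round(np.hypot(*p[:2]),3))
E
```

```text
pan [0.467 0.11  0.042] 0.48
cuprim [0.464 0.116 0.112] 0.479
plate [0.545 0.324 0.048] 0.634
cap [0.546 0.317 0.143] 0.631
lid [ 0.473 -0.337  0.061] 0.581
tray [ 0.472 -0.346  0.008] 0.585
tile [ 0.622 -0.091  0.008] 0.629
weightknob [ 0.428 -0.088  0.056] 0.437
cyl [ 0.636 -0.287  0.003] 0.698
cyltop [ 0.635 -0.282  0.133] 0.695
dish [0.695 0.146 0.02 ] 0.71
blue [ 0.471 -0.183  0.05 ] 0.505
red [ 0.619 -0.409  0.05 ] 0.742
plate [0.548 0.337 0.048] 0.644
cap [0.556 0.324 0.143] 0.643
lid [ 0.47  -0.339  0.061] 0.579
tray [ 0.473 -0.343  0.008] 0.584
tile [ 0.626 -0.089  0.008] 0.632
cyl [ 0.634 -0.286  0.003] 0.695
dish [0.695 0.142 0.02 ] 0.709
weightknob [ 0.438 -0.086  0.056] 0.446
pan [0.468 0.111 0.042] 0.481
```

```bash
python3 -m handwheel '[[-0.94,-0.425,0,0,0,0,1],[-0.94,-0.425,0,0,0,0,1],[-0.94,-0.425,0,0,0,0,1],[-0.94,-0.425,0,0,0,0,1],[-0.94,-0.425,0,0,0,0,1],[-0.94,-0.425,0,0,0,0,1],[0,0,0,0,0,0,1],[0,0,0,0,0,0,1]]' 40
python3 - <<'E'
from h import *
s=observe();im=camera("wrist");C=cam("wrist",s);print(s['eef_pos'])
cv2.imwrite("pics/w1raw.png",im)
for x,y,z,r in [(.471,-.338,.061,.028),(.472,-.345,.006,.071)]:
    cv2.polylines(im,[circle(C,x,y,z,r)],True,(0,0,255),1)
cv2.imwrite("pics/w1.png",im)
im=camera("scene");cv2.imwrite("pics/s1.png",im)
E
```

```text
time_s: 1.1
eef_pos: [0.472, -0.3379, 0.2308]
tool_rot: [0.707, 0.707, 0.0, -0.001]
ft_force: [0.4, 0.9, 0.2]
width: 0.0855
grip_force: 0.0
[ 0.47204824 -0.33785096  0.23079218]
```

View pics/w1.png

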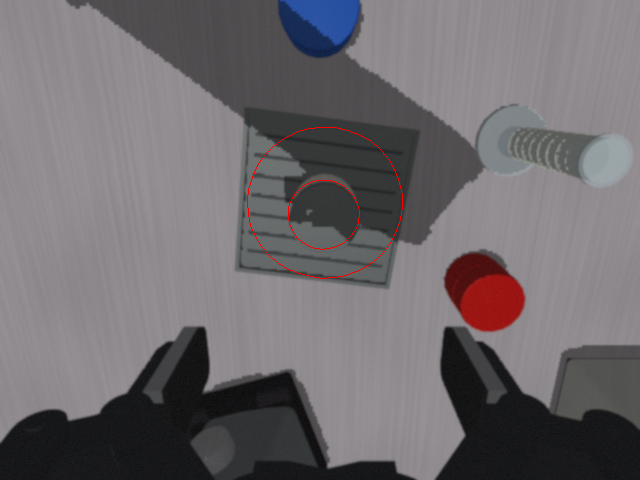

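View pics/s1.png

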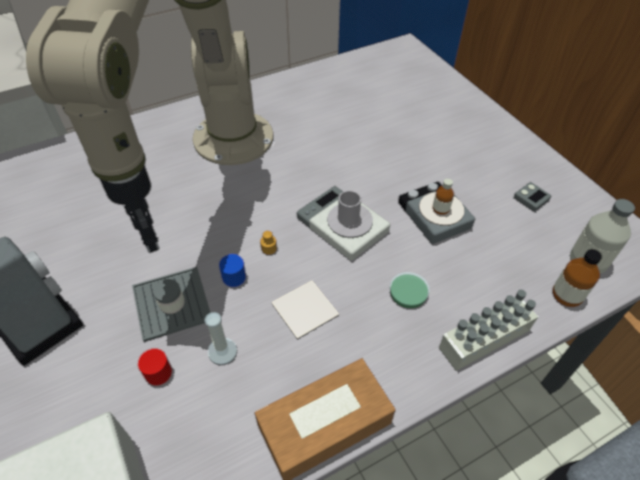

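The wrist view confirms the lid where predicted (centre 324,214). The tray corners are at (246,108), (419,130), (388,288) and (237,269). With the arm gone, the scene view shows the cup on the pan (349,210), the bottle and the tile clearly.

Run:
```python
from h import *
C=cam("wrist");P=np.array([onplane(C,u,v,.011) for u,v in [(246,108),(419,130),(388,288),(237,269)]])
print(P.round(3),P.mean(0).round(4))
for z in(0,.08):print("box",onplane(C,293,372,z).round(3))
G=cam("scene")
for n,u,v,z in [("pan",350,219,.042),("cuprim",349,196,.112)]:print(n,onplane(G,u,v,z).round(4))
P=np.array([onplane(G,u,v,.008) for u,v in [(272,304),(314,283),(339,312),(299,335)]]);print(P.round(3),P.mean(0).round(4))
```

```text
[[ 0.407 -0.258  0.011]
 [ 0.553 -0.275  0.011]
 [ 0.535 -0.423  0.011]
 [ 0.39  -0.404  0.011]] [ 0.4713 -0.3399  0.011 ]
box [ 0.44  -0.528  0.   ]
box [ 0.447 -0.469  0.08 ]
pan [0.4683 0.1196 0.042 ]
cuprim [0.4571 0.1193 0.112 ]
[[ 0.581 -0.146  0.008]
 [ 0.574 -0.036  0.008]
 [ 0.669 -0.024  0.008]
 [ 0.679 -0.128  0.008]] [ 0.6257 -0.0835  0.008 ]
```

```bash
python3 -m handwheel '[[0,-0.02,0.9,0,0,0,1],[0,0,0.9,0,0,0,1],[0,0,0.9,0,0,0,1],[0,0,0.5,0,0,0,1],[0,0,0.35,0,0,0,1],[0,0,0,0,0,0,1],[0,0,0,0,0,0,0.5],[0,0,0,0,0,0,0.2],[0,0,0,0,0,0,-1],[0,0,0,0,0,0,-1]]' 35; python3 -m handwheel '[[0,0,0,0,0,0,-1],[0,0,0,0,0,0,-1],[0,0,0,0,0,0,-1]]'
```

```text
time_s: 2.45
eef_pos: [0.4719, -0.3386, 0.0199]
tool_rot: [0.707, 0.707, 0.001, 0.001]
ft_force: [0.6, 0.6, 7.8]
width: 0.0552
grip_force: 37.5
time_s: 2.82
eef_pos: [0.4719, -0.3386, 0.0199]
tool_rot: [0.707, 0.707, 0.001, 0.001]
ft_force: [0.4, 0.9, 6.7]
width: 0.0553
grip_force: 37.5
```

```bash
python3 -m handwheel '[[0,0,-0.2,0,0,0,-1],[0,0,-0.7,0,0,0,-1],[0,0,-0.8,0,0,0,-1],[0,0,-0.7,0,0,0,-1],[0.7,0.42,0,0,0,0,-1],[0.7,0.42,0,0,0,0,-1],[0.7,0.42,0,0,0,0,-1],[0.7,0.42,0,0,0,0,-1],[0.7,0.42,0,0,0,0,-1],[0.7,0.42,0,0,0,0,-1]]'; python3 -m handwheel '[[0,0,0,0,0,0,-1],[0,0,0,0,0,0,-1]]'
python3 - <<'E'
from h import *
s=observe();im=camera("wrist");C=cam("wrist",s)
cv2.polylines(im,[circle(C,.624,-.087,.008,.055)],True,(0,0,255),1)
cv2.polylines(im,[circle(C,.468,.115,.042,.056)],True,(0,0,255),1)
cv2.imwrite("pics/w2.png",im)
E
```

```text
time_s: 4.08
eef_pos: [0.6225, -0.0852, 0.1631]
tool_rot: [0.707, 0.707, 0.0, 0.0]
ft_force: [0.3, -0.4, -1.4]
width: 0.0555
grip_force: 37.6
time_s: 4.32
eef_pos: [0.6217, -0.0869, 0.1626]
tool_rot: [0.707, 0.707, -0.0, 0.0]
ft_force: [-1.3, 0.1, -1.2]
width: 0.0551
grip_force: 37.6
```

View pics/w2.png

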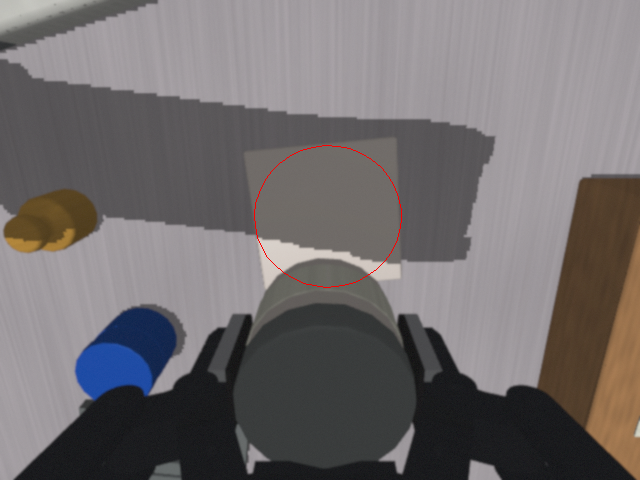

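The jar hangs upright over the tile; the tile's outline (245,152)–(400,279) matches the predicted centre.

```bash
python3 -m handwheel '[[0,0.04,0.5,0,0,0,-1],[0,0,0.7,0,0,0,-1],[0,0,0.6,0,0,0,-1],[0,0,0.3,0,0,0,-1],[0,0,0.1,0,0,0,-1],[0,0,0.06,0,0,0,-1],[0,0,0.03,0,0,0,-1],[0,0,0,0,0,0,-1],[0,0,0,0,0,0,-1]]'; python3 -m handwheel '[[0,0,0.03,0,0,0,-1],[0,0,0,0,0,0,-1]]';python3 -m handwheel '[[0,0,0.03,0,0,0,-1],[0,0,0,0,0,0,-1]]'
```

```text
time_s: 5.5
eef_pos: [0.6247, -0.0864, 0.0255]
tool_rot: [0.707, 0.707, 0.0, 0.0]
ft_force: [-0.7, 0.1, -1.2]
width: 0.0552
grip_force: 37.6
time_s: 5.75
eef_pos: [0.6242, -0.0863, 0.0229]
tool_rot: [0.707, 0.707, -0.0, -0.0]
ft_force: [-0.0, 0.6, -0.9]
width: 0.0553
grip_force: 37.6
time_s: 6.0
eef_pos: [0.6245, -0.0863, 0.0219]
tool_rot: [0.707, 0.707, 0.0, 0.0]
ft_force: [-3.1, 0.1, 4.1]
width: 0.0558
grip_force: 37.9
```

```bash
python3 -m handwheel '[[0,0,0,0,0,0,-0.1],[0,0,0,0,0,0,0.2],[0,0,0,0,0,0,0.6],[0,0,0,0,0,0,1],[0,0,0,0,0,0,1],[0,0,-0.4,0,0,0,1],[0,0,-0.8,0,0,0,1],[0,0,-0.8,0,0,0,1],[0,0,-0.8,0,0,0,1],[0,0,-0.7,0,0,0,1]]'; python3 -m handwheel '[[0.85,-0.15,0,0,0,0,1],[0.85,-0.15,0,0,0,0,1],[0.85,-0.15,0,0,0,0,1],[0.85,-0.15,0,0,0,0,1],[0.85,-0.15,0,0,0,0,1],[0.85,-0.15,0,0,0,0,1],[0.85,-0.15,0,0,0,0,1],[0.85,-0.15,0,0,0,0,1],[0,0,0,0,0,0,1],[0,0,0,0,0,0,1]]'
python3 - <<'E'
from h import *
s=observe();im=camera("wrist");C=cam("wrist",s)
cv2.imwrite("pics/w3raw.png",im)
cv2.polylines(im,[circle(C,.549,.328,.048,.055)],True,(0,0,255),1)
cv2.polylines(im,[circle(C,.549,.322,.143,.012)],True,(0,0,255),1)
cv2.imwrite("pics/w3.png",im)
im=camera("side");cv2.imwrite("pics/side3.png",im)
S=cam("side");b=im[160:300,300:430];print(proj(S,[.6245,-.0863,.063]))
E
```

```text
time_s: 7.25
eef_pos: [0.6245, -0.0864, 0.2334]
tool_rot: [0.707, 0.707, 0.0, 0.0]
ft_force: [0.5, 0.6, -0.4]
width: 0.0855
grip_force: 0.0
time_s: 8.5
eef_pos: [0.5525, 0.3213, 0.231]
tool_rot: [0.707, 0.707, -0.0, 0.0]
ft_force: [0.9, 0.0, -0.5]
width: 0.0853
grip_force: 0.0
[367.71664967 248.02874708]
```

View pics/w3.png

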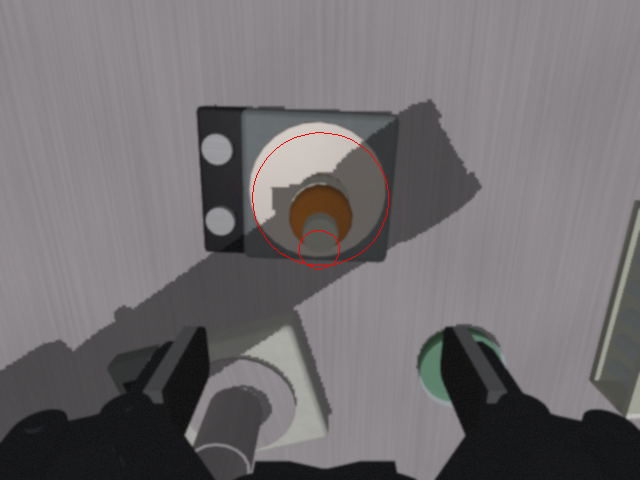

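View pics/side3.png

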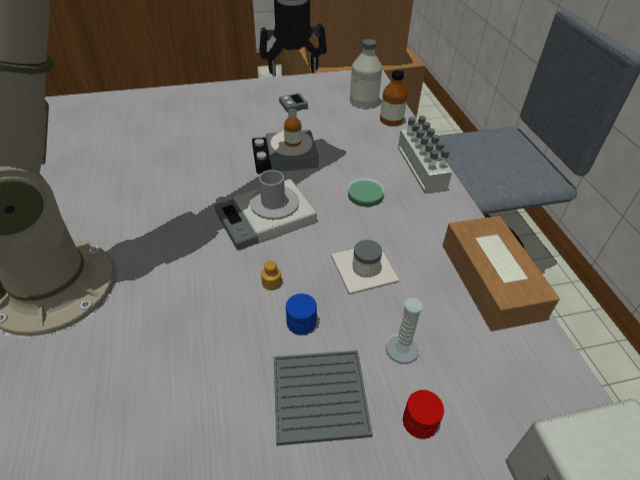

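The jar stands in the middle of the tile (lid 368,248 as predicted). In the wrist view the plate spans 249–389 × 122–258 (centre about 319,191), and the bottle's cap is near (320,235), so both are a bit further +y than estimated.

Run:
```python
from h import *
im=cv2.imread("pics/w3raw.png")
cv2.imwrite("pics/w3c.png",cv2.resize(cv2.convertScaleAbs(im[100:280,190:410],alpha=1.5),(792,648))[:600])
C=cam("wrist")
for n,u,v,z in [("plate",319,190,.048),("cap",320,235,.143),("shoulder",320,213,.103),("tray?",0,0,0)]: print(n,onplane(C,u,v,z).round(4))
```

```text
plate [0.5489 0.3367 0.048 ]
cap [0.5506 0.3295 0.143 ]
shoulder [0.5502 0.3323 0.103 ]
tray? [0.2951 0.4807 0.    ]
```

View pics/w3c.png

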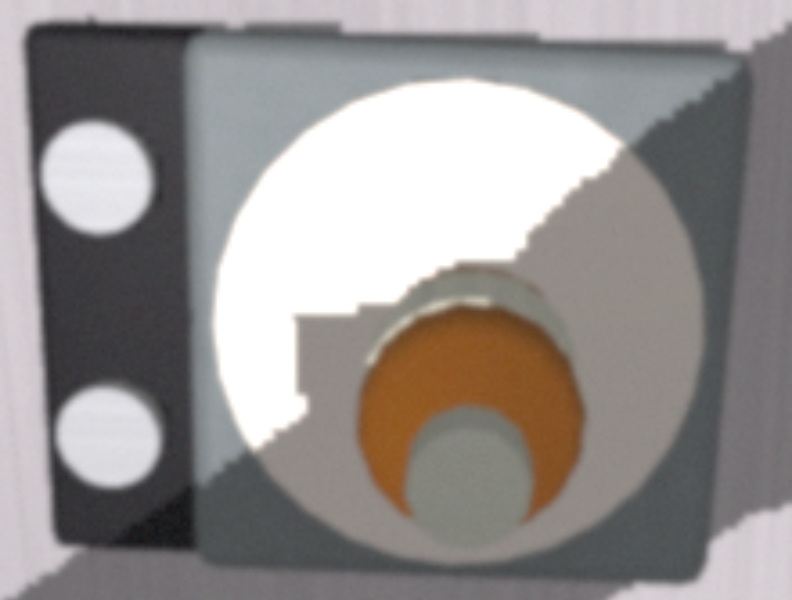

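```bash
python3 -m handwheel '[[0.15,-0.03,0.3,0,0,0,1],[0,0,0.8,0,0,0,1],[0,0,0.8,0,0,0,1],[0,0,0.5,0,0,0,1],[0,0,0.18,0,0,0,1],[0,0,0,0,0,0,1],[0,0,0,0,0,0,0.4],[0,0,0,0,0,0,0.1],[0,0,0,0,0,0,-1],[0,0,0,0,0,0,-1]]' 35; python3 -m handwheel '[[0,0,0,0,0,0,-1],[0,0,0,0,0,0,-1],[0,0,0,0,0,0,-1]]'
```

```text
time_s: 9.85
eef_pos: [0.5511, 0.3311, 0.078]
tool_rot: [0.707, 0.707, 0.001, 0.0]
ft_force: [-1.6, 0.0, 6.4]
width: 0.0424
grip_force: 35.6
time_s: 10.22
eef_pos: [0.5511, 0.3312, 0.0781]
tool_rot: [0.707, 0.707, 0.001, 0.0]
ft_force: [-0.9, -0.2, 7.0]
width: 0.0429
grip_force: 35.6
```

```bash
python3 -m handwheel '[[0,0,-0.2,0,0,0,-1],[0,0,-0.6,0,0,0,-1],[0,0,-0.7,0,0,0,-1],[0,0,-0.4,0,0,0,-1],[-0.5,-0.1,0,0,0,0,-1],[-0.9,-0.1,0,0,0,0,-1],[-0.9,-0.1,0,0,0,0,-1],[-0.9,-0.1,0,0,0,0,-1],[-0.9,-0.1,0,0,0,0,-1],[-0.9,-0.1,0,0,0,0,-1]]'; python3 -m handwheel '[[-0.9,-0.1,0,0,0,0,-1],[-0.9,-0.1,0,0,0,0,-1],[-0.9,-0.1,0,0,0,0,-1],[-0.9,-0.1,0,0,0,0,-1],[-0.9,-0.1,0,0,0,0,-1],[-0.9,-0.1,0,0,0,0,-1],[-0.9,-0.1,0,0,0,0,-1],[-0.8,-0.03,0,0,0,0,-1],[0,0,0,0,0,0,-1],[0,0,0,0,0,0,-1]]'
```

```text
time_s: 11.48
eef_pos: [0.5142, 0.0289, 0.1913]
tool_rot: [0.707, 0.707, 0.0, 0.0]
ft_force: [1.8, -0.2, -2.1]
width: 0.0427
grip_force: 36.0
time_s: 12.72
eef_pos: [0.471, -0.3949, 0.1906]
tool_rot: [0.707, 0.707, 0.0, -0.0]
ft_force: [1.8, 0.5, -1.5]
width: 0.0427
grip_force: 36.1
```

```bash
python3 -m handwheel '[[0.5,0.01,0,0,0,0,-1],[0.41,0,0.3,0,0,0,-1],[0,0,0.7,0,0,0,-1],[0,0,0.7,0,0,0,-1],[0,0,0.5,0,0,0,-1],[0,0,0.2,0,0,0,-1],[0,0,0.08,0,0,0,-1],[0,0,0,0,0,0,-1],[0,0,0,0,0,0,-1]]'; python3 -m handwheel '[[0,0,0.04,0,0,0,-1],[0,0,0,0,0,0,-1]]';python3 -m handwheel '[[0,0,0.03,0,0,0,-1],[0,0,0,0,0,0,-1]]'
```

```text
time_s: 13.85
eef_pos: [0.4721, -0.3412, 0.0429]
tool_rot: [0.707, 0.707, 0.0, 0.001]
ft_force: [0.1, -0.0, -1.7]
width: 0.0428
grip_force: 36.1
time_s: 14.1
eef_pos: [0.4714, -0.3408, 0.0394]
tool_rot: [0.707, 0.707, 0.0, 0.0]
ft_force: [-0.1, 0.5, -0.6]
width: 0.0429
grip_force: 36.1
time_s: 14.35
eef_pos: [0.4712, -0.3407, 0.0372]
tool_rot: [0.707, 0.707, -0.0, -0.0]
ft_force: [-0.3, 0.0, -2.6]
width: 0.043
grip_force: 36.1
```

```bash
python3 -m handwheel '[[0,0,0.02,0,0,0,-1],[0,0,0,0,0,0,-1]]';python3 -m handwheel '[[0,0,0.02,0,0,0,-1],[0,0,0,0,0,0,-1]]'
```

```text
time_s: 14.6
eef_pos: [0.4714, -0.3407, 0.0362]
tool_rot: [0.707, 0.707, -0.0, -0.0]
ft_force: [-0.9, -0.0, -2.3]
width: 0.0429
grip_force: 36.1
time_s: 14.85
eef_pos: [0.4715, -0.341, 0.036]
tool_rot: [0.707, 0.707, 0.0, 0.0]
ft_force: [-2.4, 1.8, 6.8]
width: 0.0431
grip_force: 36.9
```

```bash
python3 -m handwheel '[[0,0,0,0,0,0,-0.2],[0,0,0,0,0,0,0.2],[0,0,0,0,0,0,0.6],[0,0,0,0,0,0,1],[0,0,0,0,0,0,1],[0,0,-0.4,0,0,0,1],[0,0,-0.8,0,0,0,1],[0,0,-0.8,0,0,0,1],[0,0,-0.8,0,0,0,1],[0,0,-0.4,0,0,0,1]]'; python3 -m handwheel '[[0.95,-0.02,0,0,0,0,1],[0.95,-0.02,0,0,0,0,1],[0.95,-0.02,0,0,0,0,1],[0.95,-0.02,0,0,0,0,1],[0.95,-0.02,0,0,0,0,1],[0.95,-0.02,0,0,0,0,1],[0.95,-0.02,0,0,0,0,1],[0.95,-0.02,0,0,0,0,1],[0,0,0,0,0,0,1],[0,0,0,0,0,0,1]]'
python3 - <<'E'
from h import *
s=observe();im=camera("wrist");print(s['eef_pos'])
cv2.imwrite("pics/w4raw.png",im)
a=im[:360];cv2.imwrite("pics/w4.png",cv2.resize(a[60:340,170:540],(740,560)))
im=camera("side");cv2.imwrite("pics/side4.png",im[60:480,200:520]);print(proj(cam("side"),[.4715,-.341,.101]))
E
```

```text
time_s: 16.1
eef_pos: [0.4721, -0.3415, 0.2304]
tool_rot: [0.707, 0.707, 0.001, 0.002]
ft_force: [0.3, -0.2, 0.2]
width: 0.085
grip_force: 0.0
time_s: 17.35
eef_pos: [0.4618, 0.1147, 0.227]
tool_rot: [0.707, 0.707, -0.0, 0.0]
ft_force: [-0.4, -0.3, 0.4]
width: 0.0854
grip_force: 0.0
[0.46180761 0.11466141 0.22697792]
[322.41413173 364.23107779]
```

View pics/w4.png

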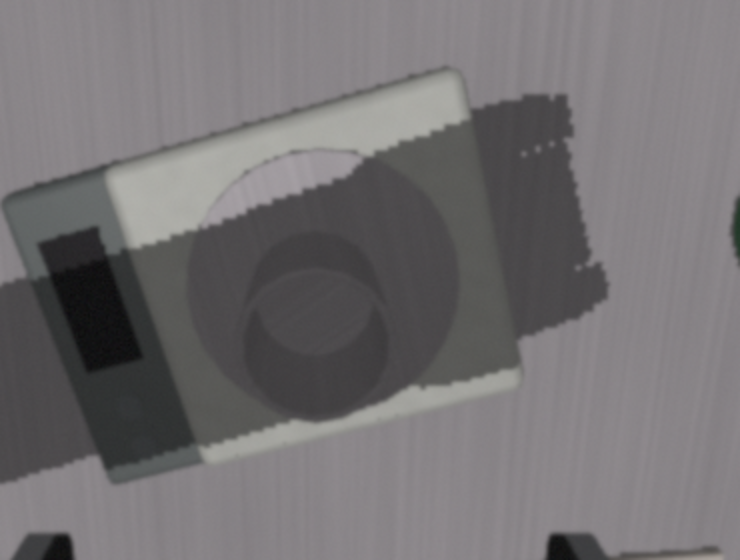

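View pics/side4.png

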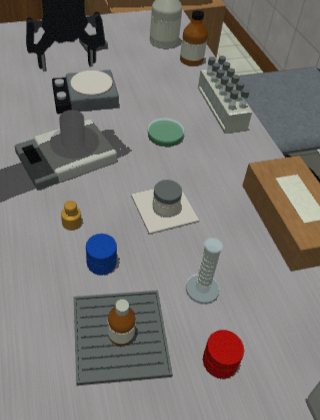

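The bottle stands upright in the tray (shoulder about 322,366 as predicted). In the wrist crop the pan's centre is at raw (331.7,201.5), the cup's rim centre at raw (328,231.5), and the balance is turned by about 0.25 rad.

Run:
```python
from h import *
C=cam("wrist")
p=onplane(C,331.7,201.5,.042);c=onplane(C,328,231.5,.112);print(p,c)
for X,r in((p,.056),(c,.027)):
    q=circle(C,*X,r);print(q.min(0),q.max(0))
```

```text
[0.46800523 0.12052974 0.042     ] [0.46435975 0.1169368  0.112     ]
[263 130] [400 265]
[287 191] [369 269]
```

Run:
```python
from h import *
C=cam("wrist");im=cv2.imread("pics/w4raw.png")
g=cv2.createCLAHE(6,(4,4)).apply(cv2.cvtColor(im,6));g=cv2.resize(cv2.cvtColor(g,8)[100:290,230:430],None,fx=3,fy=3,interpolation=2)
for X,r,c in(((.468,.1185,.042),.056,(0,0,255)),((.4644,.117,.112),.027,(0,255,0)),((.4644,.117,.112),.024,(255,255,0))):
    q=np.array([proj(C,[X[0]+r*np.cos(a),X[1]+r*np.sin(a),X[2]]) for a in np.linspace(0,6.28,60)])
    for u,v in (q-[230,100])*3: cv2.circle(g,(int(u),int(v)),1,c,-1)
cv2.imwrite("pics/w4e.png",g)
```

```text
(no output)
```

View pics/w4e.png

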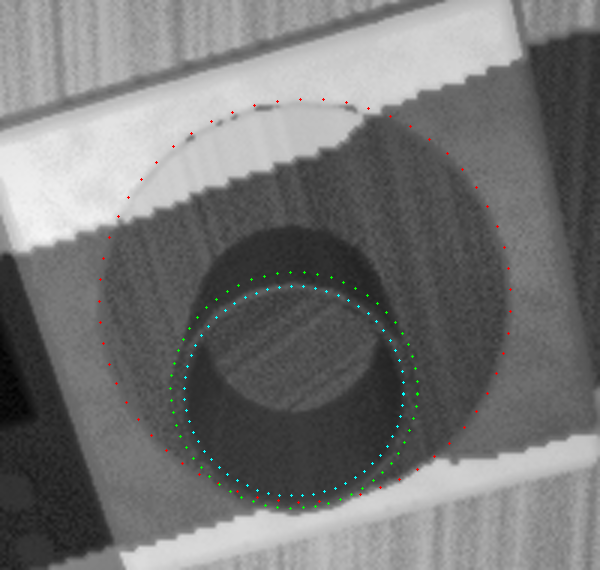

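The overlay fits: pan centre (0.468, 0.1185), cup centre (0.4645, 0.117).

```bash
python3 -m handwheel '[[0.03,0.04,0.3,0,0,0,1],[0,0,0.8,0,0,0,1],[0,0,0.8,0,0,0,1],[0,0,0.5,0,0,0,1],[0,0,0.23,0,0,0,1],[0,0,0,0,0,0,1],[0,0,0,0,0,0,0.5],[0,0,0,0,0,0,0.2],[0,0,0,0,0,0,-1],[0,0,0,0,0,0,-1]]' 35; python3 -m handwheel '[[0,0,0,0,0,0,-1],[0,0,0,0,0,0,-1],[0,0,0,0,0,0,-1]]'
```

```text
time_s: 18.7
eef_pos: [0.4652, 0.1172, 0.0709]
tool_rot: [0.707, 0.707, 0.001, 0.001]
ft_force: [0.0, -0.7, 5.0]
width: 0.0541
grip_force: 36.2
time_s: 19.08
eef_pos: [0.4652, 0.1173, 0.0709]
tool_rot: [0.707, 0.707, 0.001, 0.001]
ft_force: [-1.1, -1.2, 5.7]
width: 0.0543
grip_force: 36.2
```

```bash
python3 -m handwheel '[[0,0,-0.2,0,0,0,-1],[0,0,-0.5,0,0,0,-1],[0,0,-0.3,0,0,0,-1],[0.73,0.28,0,0,0,0,-1],[0.73,0.28,0,0,0,0,-1],[0.73,0.28,0,0,0,0,-1],[0.73,0.28,0,0,0,0,-1],[0.73,0.26,0,0,0,0,-1],[0,0,0,0,0,0,-1],[0,0,0,0,0,0,-1]]'; python3 -m handwheel '[[0,0,0.3,0,0,0,-1],[0,0,0.3,0,0,0,-1],[0,0,0.15,0,0,0,-1],[0,0,0.05,0,0,0,-1],[0,0,0,0,0,0,-1],[0,0,0,0,0,0,-1]]'
```

```text
time_s: 20.32
eef_pos: [0.547, 0.3356, 0.1296]
tool_rot: [0.707, 0.707, -0.0, 0.0]
ft_force: [-0.3, -1.0, -0.8]
width: 0.0542
grip_force: 37.6
time_s: 21.08
eef_pos: [0.5473, 0.3363, 0.0819]
tool_rot: [0.707, 0.707, 0.001, 0.0]
ft_force: [-0.7, -0.3, -1.6]
width: 0.054
grip_force: 37.6
```

```bash
python3 -m handwheel '[[0,0,0.05,0,0,0,-1],[0,0,0.02,0,0,0,-1],[0,0,0,0,0,0,-1]]';python3 -m handwheel '[[0,0,0.02,0,0,0,-1],[0,0,0,0,0,0,-1]]';python3 -m handwheel '[[0,0,0.02,0,0,0,-1],[0,0,0,0,0,0,-1]]'
```

```text
time_s: 21.45
eef_pos: [0.547, 0.3361, 0.0771]
tool_rot: [0.707, 0.707, 0.0, -0.0]
ft_force: [-0.0, -1.3, -1.1]
width: 0.054
grip_force: 37.6
time_s: 21.7
eef_pos: [0.547, 0.3362, 0.0771]
tool_rot: [0.707, 0.707, 0.0, 0.0]
ft_force: [-3.2, -2.0, 6.7]
width: 0.0541
grip_force: 38.2
time_s: 21.95
eef_pos: [0.547, 0.3361, 0.077]
tool_rot: [0.707, 0.707, 0.0, 0.0]
ft_force: [-6.8, -5.1, 14.8]
width: 0.0543
grip_force: 38.8
```

```bash
python3 -m handwheel '[[0,0,-0.03,0,0,0,-1],[0,0,0,0,0,0,-0.1],[0,0,0,0,0,0,0.2],[0,0,0,0,0,0,0.6],[0,0,0,0,0,0,1],[0,0,0,0,0,0,1],[0,0,-0.4,0,0,0,1],[0,0,-0.8,0,0,0,1],[0,0,-0.8,0,0,0,1],[0,0,0,0,0,0,1]]'; python3 -m handwheel '[[-0.88,0.16,0,0,0,0,1],[-0.88,0.16,0,0,0,0,1],[-0.88,0.16,0,0,0,0,1],[-0.88,0.16,0,0,0,0,1],[-0.88,0.16,0,0,0,0,1],[-0.88,0.16,0,0,0,0,1],[-0.88,0.16,0,0,0,0,1],[-0.88,0.16,0,0,0,0,1],[0,0,0,0,0,0,1],[0,0,0,0,0,0,1]]'
python3 - <<'E'
from h import *
im=camera("wrist");C=cam("wrist")
cv2.polylines(im,[circle(C,.6245,-.0863,.063,.028)],True,(0,0,255),1)
cv2.imwrite("pics/w5.png",im)
E
```

```text
time_s: 23.2
eef_pos: [0.549, 0.3375, 0.2017]
tool_rot: [0.707, 0.707, 0.004, 0.001]
ft_force: [0.5, -0.2, 0.3]
width: 0.0851
grip_force: 0.0
time_s: 24.45
eef_pos: [0.6234, -0.086, 0.1955]
tool_rot: [0.707, 0.707, -0.0, -0.001]
ft_force: [-0.7, 1.1, 0.5]
width: 0.0856
grip_force: 0.0
```

View pics/w5.png

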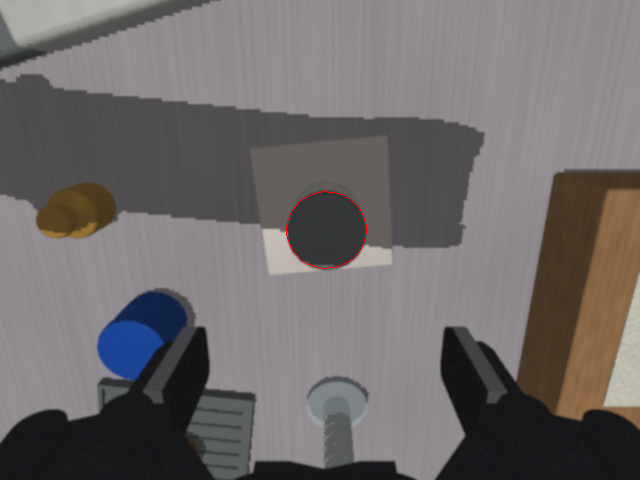

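The lid circle lies exactly where predicted (326,230), in the middle of the tile.

```bash
python3 -m handwheel '[[0,0.02,0.4,0,0,0,1],[0,0,0.8,0,0,0,1],[0,0,0.8,0,0,0,1],[0,0,0.5,0,0,0,1],[0,0,0.37,0,0,0,1],[0,0,0,0,0,0,1],[0,0,0,0,0,0,0.5],[0,0,0,0,0,0,0.2],[0,0,0,0,0,0,-1],[0,0,0,0,0,0,-1]]' 35; python3 -m handwheel '[[0,0,0,0,0,0,-1],[0,0,0,0,0,0,-1],[0,0,0,0,0,0,-1]]'
```

```text
time_s: 25.75
eef_pos: [0.6262, -0.0861, 0.0261]
tool_rot: [0.707, 0.707, 0.001, 0.001]
ft_force: [0.6, 0.6, 7.3]
width: 0.0553
grip_force: 37.6
time_s: 26.12
eef_pos: [0.6262, -0.0861, 0.026]
tool_rot: [0.707, 0.707, 0.001, 0.001]
ft_force: [-1.1, 2.0, 6.3]
width: 0.0551
grip_force: 37.6
```

```bash
python3 -m handwheel '[[0,0,-0.2,0,0,0,-1],[0,0,-0.8,0,0,0,-1],[0,0,-0.8,0,0,0,-1],[0.68,-0.53,0,0,0,0,-1],[0.68,-0.53,0,0,0,0,-1],[0.68,-0.53,0,0,0,0,-1],[0.68,-0.53,0,0,0,0,-1],[0.69,-0.52,0,0,0,0,-1],[0,0,0,0,0,0,-1],[0,0,0,0,0,0,-1]]'; python3 -m handwheel '[[0,0,0.4,0,0,0,-1],[0,0,0.4,0,0,0,-1],[0,0,0.2,0,0,0,-1],[0,0,0.07,0,0,0,-1],[0,0,0,0,0,0,-1],[0,0,0,0,0,0,-1]]'
```

```text
time_s: 27.38
eef_pos: [0.467, 0.1178, 0.133]
tool_rot: [0.707, 0.707, 0.0, 0.0]
ft_force: [-0.1, -0.5, -0.4]
width: 0.0552
grip_force: 37.8
time_s: 28.12
eef_pos: [0.4672, 0.1184, 0.0689]
tool_rot: [0.707, 0.707, 0.001, 0.0]
ft_force: [0.3, -1.2, -0.5]
width: 0.0554
grip_force: 37.8
```

```bash
python3 -m handwheel '[[0,0,0.07,0,0,0,-1],[0,0,0.03,0,0,0,-1],[0,0,0,0,0,0,-1]]';python3 -m handwheel '[[0,0,0.03,0,0,0,-1],[0,0,0,0,0,0,-1]]';python3 -m handwheel '[[0,0,0.02,0,0,0,-1],[0,0,0,0,0,0,-1]]'
```

```text
time_s: 28.5
eef_pos: [0.4664, 0.1182, 0.0619]
tool_rot: [0.707, 0.707, -0.0, -0.0]
ft_force: [0.1, -0.0, -0.9]
width: 0.0556
grip_force: 37.8
time_s: 28.75
eef_pos: [0.4665, 0.1182, 0.0602]
tool_rot: [0.707, 0.707, -0.0, -0.0]
ft_force: [-0.8, 0.3, -1.0]
width: 0.055
grip_force: 37.8
time_s: 29.0
eef_pos: [0.4666, 0.1183, 0.06]
tool_rot: [0.707, 0.707, 0.0, 0.0]
ft_force: [-4.4, -1.1, 9.7]
width: 0.0554
grip_force: 38.8
```

Contact; release, rise, withdraw and check.

```bash
python3 -m handwheel '[[0,0,-0.02,0,0,0,-1],[0,0,0,0,0,0,-0.1],[0,0,0,0,0,0,0.2],[0,0,0,0,0,0,0.6],[0,0,0,0,0,0,1],[0,0,0,0,0,0,1],[0,0,-0.4,0,0,0,1],[0,0,-0.8,0,0,0,1],[0,0,-0.8,0,0,0,1],[0,0,-0.8,0,0,0,1]]'; python3 -m handwheel '[[-0.8,0.3,0,0,0,0,1],[-0.8,0.3,0,0,0,0,1],[-0.8,0.3,0,0,0,0,1],[0,0,0,0,0,0,1],[0,0,0,0,0,0,1]]'
python3 - <<'E'
from h import *
im=camera("side");C=cam("side")
for x,y,z,r in[(.548,.337,.118,.027),(.468,.1185,.097,.028),(.4715,-.34,.101,.012),(.548,.337,.048,.055),(.468,.1185,.042,.056)]:
    cv2.polylines(im,[circle(C,x,y,z,r)],True,(0,0,255),1)
cv2.imwrite("pics/end.png",cv2.resize(im[60:460,200:460],None,fx=1.5,fy=1.5))
E
```

```text
time_s: 30.25
eef_pos: [0.4664, 0.1182, 0.23]
tool_rot: [0.707, 0.707, 0.0, 0.0]
ft_force: [0.8, 0.7, -0.2]
width: 0.0856
grip_force: 0.0
time_s: 30.88
eef_pos: [0.5204, -0.0252, 0.2281]
tool_rot: [0.707, 0.707, 0.0, -0.0]
ft_force: [-0.0, 0.4, -0.9]
width: 0.0854
grip_force: 0.0
```

View pics/end.png

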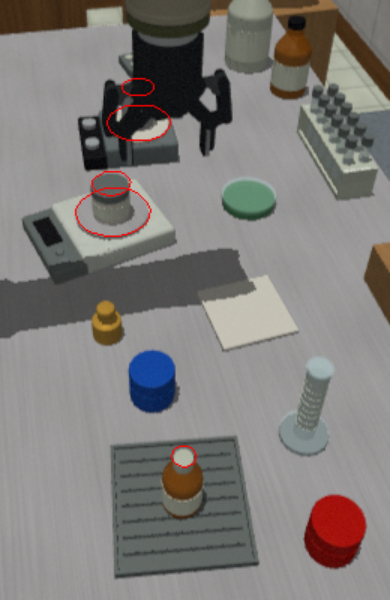

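The jar stands on the pan and the bottle in the tray, both as predicted, and the bystanders are unmoved. The gripper hides the cup, so I'll check it in one scene view.

Run:
```python
from h import *
im=camera("scene");C=cam("scene")
for x,y,z,r in[(.547,.336,.118,.027),(.548,.337,.048,.055)]:
    cv2.polylines(im,[circle(C,x,y,z,r)],True,(0,0,255),1)
cv2.imwrite("pics/end2.png",cv2.resize(im[140:360,120:500],None,fx=2,fy=2))
```

```text
(no output)
```

View pics/end2.png

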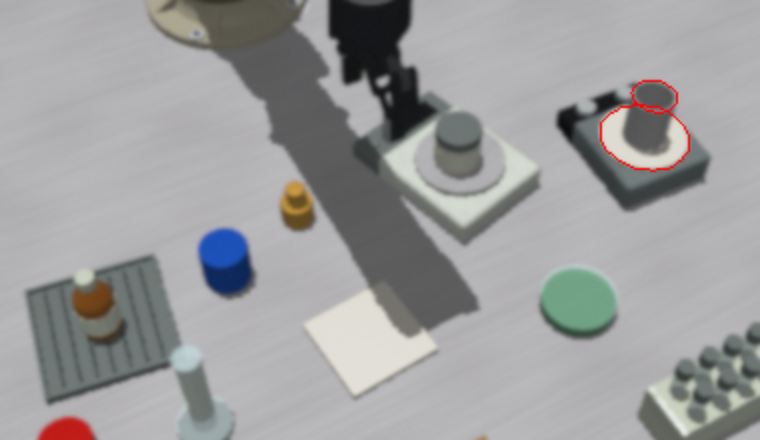

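The cup stands upright in the middle of the stirrer plate, with the plate and rim outlines matching (about 645,138 and 655,96 in the crop). The job is ready to hand in.

```bash
python3 -c "
from station import *
print(hand_in())"
```

```text
the job is handed in; nothing more can be done
None
```

The job is handed in with the cup on the stirrer plate, the bottle in the drip tray and the jar on the balance pan (parked and released on the white tile on the way); all stood upright and centred in the last pictures with the bystanders unmoved, at about 31 s, though the hand-in returned no verdict.

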